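# Tip the blanched limes out of the tilting kettle

## Task

The limes in the table-top tilting kettle are blanched: first turn its heat dial back so the pointer stands at the bold off mark, then use the crank to tip the kettle right over until all four limes have rolled out into the white bowl under its lip. Bring the empty kettle back fully upright onto its rest, and leave the limes in the bowl and the bowl standing where it is.

Things in the scene. Friction and masses are not known exactly. Their poses are not given: they have to be found in the camera images.
- stand: fixed stand of the kettle: 310 x 200 mm base plate, grey control console (70 x 180 mm, top 230 mm high) on the robot's side (its -x), grey bearing column on the far side. Origin: on the work surface under the centre of the upright kettle. Its x axis is parallel to the tilting axis, pointing away from the console; the kettle pours to its -y side (the robot's right).
- kettle (a joint): tilt of the open steel kettle (176 mm across the rim, 94 mm deep inside, rim 222 mm above the worktop) about the stand's x axis, right-handed: 0 = upright on its rest (stop), positive = tipped to the stand's -y side, stop at 1.95 rad. Limes roll out from about 1.5 rad on. Turning takes up to 1 N m. Tipped right over it stays; let go below about 1.4 rad it sinks back under its own weight.
- crank_grip (a point): middle of the kettle's crank grip: a level black bar 18 mm thick, free for 25 mm either side of this point, parallel to the stand's x axis, in front of the console on a flat arm (on the console's side) 100 mm from the tilting axis. Upright kettle: the crank leans 55 degrees from vertical to the stand's +y side, the grip 257 mm high; it swings over the top with the kettle.
- tilt_axis (a point): point of the tilting axis level with the crank grip's middle (200 mm high; 220 mm along -x and 75 mm along -y from the stand's origin); fixed. The crank grip goes round this point in a circle of 100 mm radius.
- kettle_mouth (a point): centre of the kettle's mouth, in the plane of its rim; moves with the kettle.
- dial (a joint): angle of the heat dial (vertical axis): 0 = white pointer line at the bold white off mark, which lies on the dial's far side (stand's +x); positive = turned counter-clockwise seen from above. It turns freely from -2.6 to 2.6 rad, stays where it is left and has no stop at the off mark.
- dial_grip (a point): on the dial's axis on top of the console, at the height to grip it (248 mm above the work surface): the dial's black grip bar is 42 mm long, 13 mm thick and 22 mm high (top at 258 mm), the long way along this point's x axis, which points along the white pointer line.
- bowl: white mixing bowl, loose, 261 mm across the rim, 115 mm high, base 112 mm across; origin at the centre of its underside. It stands under the kettle's pouring lip.
- lime_1_center (a point): centre of a green lime, 57 x 46 x 45 mm, loose, in the kettle at the start.
- lime_2_center (a point): centre of a green lime, 53 x 46 x 48 mm, loose, in the kettle at the start.
- lime_3_center (a point): centre of a green lime, 57 x 46 x 45 mm, loose, in the kettle at the start.
- lime_4_center (a point): centre of a green lime, 53 x 46 x 48 mm, loose, in the kettle at the start.
Things that resemble listed ones, but are neither listed nor needed, are in the scene too. Leave any blue look-alike of the part that bears lime_4_center alone.

How it is judged:
On the way, in this order (a step that is already met when the one before it is completed fails the run):
1. the heat dial is turned to its off mark (within 8 degrees) (value of joint dial between -0.14 and 0.14 rad), for 0.2 s.
2. all four limes lie in the bowl while the kettle is still tipped (over 0.6 rad) (horizontal distance between each of lime_1_center, lime_2_center, lime_3_center, lime_4_center and bowl below 0.115 m and z of lime_1_center in the frame of bowl between 0 and 0.1 m and z of lime_2_center in the frame of bowl between 0 and 0.1 m and z of lime_3_center in the frame of bowl between 0 and 0.1 m and z of lime_4_center in the frame of bowl between 0 and 0.1 m and value of joint kettle above 0.6 rad), for 0.2 s.
At the end, for the whole second after the job is handed in: The dial points at its off mark within 0.14 rad (8 degrees), the kettle is back upright on its rest (under 0.06 rad), all four limes lie in the bowl (centres less than 115 mm from its axis, above its base and less than 100 mm up), and the bowl stands level and at rest within 50 mm of where it stood (all of step 1 and value of joint kettle below 0.06 rad and angle between bowl's own z axis and vertical below 0.12 rad and distance of bowl from where it was at the start of the episode below 0.05 m and linear speed of bowl below 0.02 m/s and horizontal distance between each of lime_1_center, lime_2_center, lime_3_center, lime_4_center and bowl below 0.115 m and z of lime_1_center in the frame of bowl between 0 and 0.1 m and z of lime_2_center in the frame of bowl between 0 and 0.1 m and z of lime_3_center in the frame of bowl between 0 and 0.1 m and z of lime_4_center in the frame of bowl between 0 and 0.1 m); the robot touches nothing.
It also fails if it takes over 51 s, if anything falls off the work surface, if the arm or the gripper's body presses on something with over 40 N, if the wrist force passes 120 N, or if a joint passes its speed limit or range.

## Robot

A 6-joint arm with a two-finger parallel gripper is mounted at the origin on a cart in front of the work surface, level with it; the furniture and walls round the work are solid. World frame = base frame: x ahead of the robot, y to its left, z up, the work surface at z = 0. Lengths are in m, angles in rad, forces in N, time in s.
With the tool pointing down it reaches from about 0.35 to 0.775 m from the base axis. Payload 5.5 kg.
Tool frame: the origin (TCP) lies midway between the tips of the shut fingers; the grasp point (between the pads) lies 19 mm behind it; z points along the fingers, y is the line along which they close (so a half turn about z gives the same grasp; the last joint's range is limited). The gripper opens to 85 mm and grips with 20 to 120 N. Pads are 22 mm wide; open, the fingers measure 114 mm over their backs; the gripper's body (76 mm by 85 mm) begins 54 mm behind the grasp point. The pads swing forward as they close: fully open they stand 13 mm farther back than shut.
Start: joints at [1.025, 0.313, 0.046, 1.304, 0, 1.431], TCP at [0.227, 0.528, 0.231] pointing down, gripper open.
Joint ranges: [-2.76, 2.76], [-0.86, 1.69], [-1.03, 1.26], [-2.2, 2.34], [-1.47, 1.5], [-3.14, 3.14]. Speed limits (rad/s): [2.57, 2.57, 3.14, 3.14, 3.14, 3.14].

## Interface

Orientations are given as a unit quaternion [w, x, y, z].
In Python, from workcell import telemetry, imaging, env gives the robot as it stands. The module is installed in compiled form; this text tells all that it offers.
- The arm moves only by the tool step_arm, never from a script. Its argument "moves" is a list of rows, each a list of 3 entries, a list of its own where there are three numbers: the shift along the tool's x, y, z in mm, then the turn, a rotation vector about the tool's x, y, z in rad, then the finger opening in mm, from 0 to 85.4. A call has 1 to 8 rows; each row is the pose to reach, as a shift and turn from the pose commanded when the call began, along the tool's axes at that moment; what a row does not reach only later rows make up. A row lasts 1/12 s, in which the tool goes at most 41.7 mm and 7.16 degrees, less where a joint would pass 70% of its speed; a pose out of reach is approached as far as the arm can. A call with a gripper value outside its range is refused whole. The fingers move at their own pace and stop on an object; "grip_force" is the grip in N (left out, the last holds). Time passes only in rows, so rows that repeat a pose let the fingers close. It gives the time, the measured TCP pose, the force, the opening and the grip force at its end, in the units of the state.
- telemetry.get_state(): the state, without advancing time (a new reading comes with each control period).
- imaging.read_camera(name): name is "scene" or "top" or "wrist"; returns the picture (480x640x3 uint8, red, green, blue); there is no depth.
- imaging.camera_params(name): a dict with "camera_matrix" (3x3 intrinsics, pixels), "pose" (4x4, takes a point from camera to world coordinates). Camera axes: x right, y up, looking along -z (the intrinsics and any distortion apply to the point x, -y, -z); pixel columns grow to the right and rows downward; lengths in m; the calibration is good to about 2 mm. The wrist camera is an equidistant fisheye: a pixel r from the principal point sees the ray r / f radians off the axis. A picture is of the moment at which its call begins: read the wrist's pose just before it. camera_params takes no time and is no camera call; for the wrist camera it gives the pose at the moment of the call.
- env.hand_in(): hands the job in; it is judged then, once.
The state is a dict: "clock": time; "joint_pos": joint angles; "qvel": joint speeds; "tau": joint torques, N m; "tcp_pos": TCP position; "orientation": TCP orientation; "wrist_force": force on the tool from outside, world axes, zero at the start; "ft_torque": the same for the moment, N m; "finger_gap": finger opening in m; "grip_force": force on a finger pad.
Only numpy, scipy, OpenCV 4.12 (cv2) and the standard library are available. Lean on these libraries where they do the work, as an engineer would, in place of code of your own. Each camera call takes 0.05 s, during which the arm holds its last target. There are 200 camera calls.

## Working session

There is one attempt and no reset: what is moved stays moved. The work goes in short steps, Python scripts to look and compute and a tool call to move; the robot and the scene stay as the last step left them, time stands still between calls to the robot, and variables do not carry over. Pictures are saved under pics/ and viewed, at most 10 in all, crops included, and the job is handed in when it is done.

Besides the shell and the picture viewer there is one more tool, called after "Request:" by a JSON object that holds its "op" and its "data", one argument or row to a line. step_arm: Moves the arm, as the interface text tells. Its arguments: {"type":"object","properties":{"moves":{"type":"array"},"grip_force":{"type":"number"}},"required":["moves"]}

```bash
mkdir -p pics; python3 - <<'E'
from workcell import telemetry, imaging
import cv2, numpy as np
for n in ("scene","top"):
    im=imaging.read_camera(n); cv2.imwrite(f"pics/{n}0.png",im[:,:,::-1])
    p=imaging.camera_params(n); print(n,np.round(p["camera_matrix"],1).tolist(),np.round(p["pose"],4).tolist())
s=telemetry.get_state(); print({k:np.round(v,3).tolist() for k,v in s.items()})
E
```

```text
scene [[507.8, 0.0, 315.7], [0.0, 507.8, 235.3], [0.0, 0.0, 1.0]] [[0.778, 0.4166, -0.4704, 0.0736], [-0.6283, 0.516, -0.5822, -0.5908], [0.0002, 0.7485, 0.6632, 0.8528], [0.0, 0.0, 0.0, 1.0]]
top [[528.6, 0.0, 325.3], [0.0, 528.6, 244.8], [0.0, 0.0, 1.0]] [[-0.0169, 0.9882, -0.1519, 0.422], [-0.9998, -0.0175, -0.0031, -0.0248], [-0.0057, 0.1519, 0.9884, 1.0275], [0.0, 0.0, 0.0, 1.0]]
{'clock': 0.1, 'joint_pos': [1.025, 0.314, 0.045, 1.304, -0.0, 1.431], 'qvel': [-0.001, -0.004, 0.002, -0.0, -0.0, -0.001], 'tau': [0.003, -48.173, 29.924, 0.013, -0.0, 0.0], 'tcp_pos': [0.227, 0.528, 0.231], 'orientation': [-0.0, 0.202, 0.979, -0.001], 'wrist_force': [-0.041, -0.673, -0.407], 'ft_torque': [0.003, 0.021, 0.014], 'grip_force': 0.0, 'finger_gap': 0.085}
```

View pics/scene0.png

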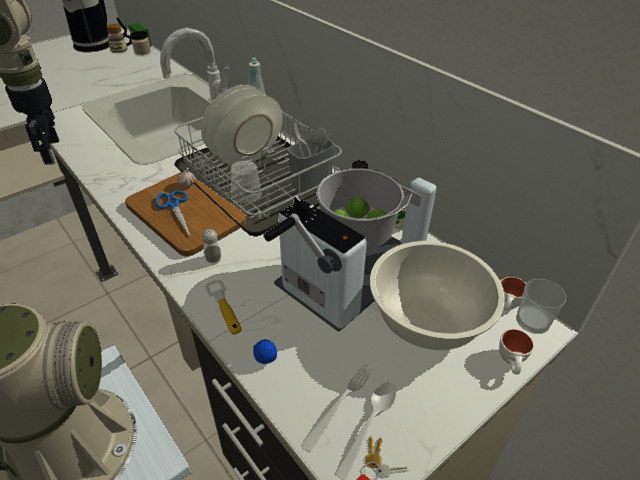

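View pics/top0.png

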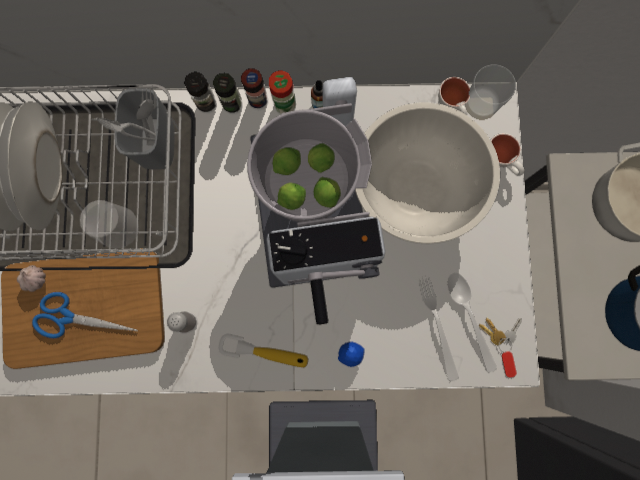

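The scene shows the kettle at scene (360,200) with four green limes. The console is at (320,265), the crank grip at (280,230) and the bowl at (437,290). In the top view the dial is near (292,250) and the crank grip runs from (314,278) to (321,322).

Possible mix-ups:
- **Dial:** black dial bar, top (292,250), or orange lamp (364,238). I choose the black bar.
- **Crank grip:** black bar, top (319,300), or the axis hub (370,270), or the yellow peeler handle (280,355). I choose the black bar.
- **Limes:** green ones at (286,160), (321,157), (291,195) and (327,192), or the blue ball (351,354). I leave the blue ball alone.

```bash
python3 - <<'E'
import cv2, numpy as np
a=cv2.imread("pics/top0.png")[215:335,255:395]; b=cv2.imread("pics/scene0.png")[180:300,250:390]
cv2.imwrite("pics/crop.png",np.vstack([cv2.resize(a,None,fx=5,fy=5,interpolation=cv2.INTER_CUBIC)[:600]])[:,:])
cv2.imwrite("pics/crop2.png",cv2.resize(b,None,fx=5,fy=5,interpolation=cv2.INTER_CUBIC))
E
cat > h.py <<'E'
import numpy as np, cv2
from workcell import imaging
def cam(n):
    p=imaging.camera_params(n); return np.array(p["camera_matrix"]),np.array(p["pose"])
def ray(n,uv):
    K,T=cam(n); d=np.array([(uv[0]-K[0,2])/K[0,0],-(uv[1]-K[1,2])/K[1,1],-1]); return T[:3,3],T[:3,:3]@d
def onz(n,uv,z):
    o,d=ray(n,uv); return o+d*(z-o[2])/d[2]
def proj(n,P):
    K,T=cam(n); q=T[:3,:3].T@(np.array(P)-T[:3,3]); return np.array([K[0,2]+K[0,0]*q[0]/-q[2],K[1,2]+K[1,1]*q[1]/q[2]])
E
```

```text
(no output)
```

View pics/crop.png

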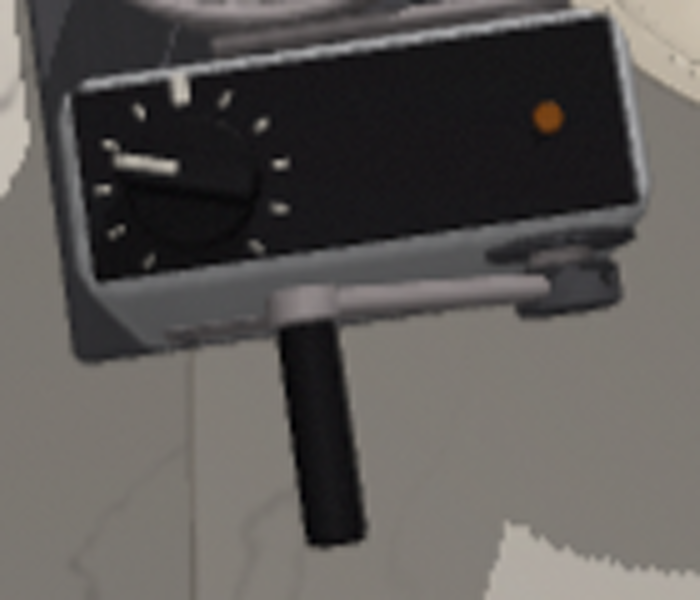

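The crop confirms the dial: its bold off mark is at top (291,233), and the pointer line runs (278,247)→(291,248), about 90° left of the off mark. The crank grip runs from (316,280) to (322,323), and the hub is at (369,272).

```bash
python3 - <<'E'
from h import *
c=lambda x,y:(255+x/5-.4,215+y/5-.4)
an=lambda v:round(float(np.degrees(np.arctan2(v[1],v[0]))),1)
P=[onz("top",c(*q),.230) for q in [(68,92),(612,12),(643,202),(97,284)]]
print(np.round(P,4).tolist()); C=np.mean(P,0)
for i,j in((1,0),(2,3),(3,0),(2,1)): print(an(P[j]-P[i]),np.linalg.norm(P[j]-P[i]))
print("centre",C)
off=onz("top",c(180,90),.231); a=onz("top",c(115,158),.258); b=onz("top",c(178,167),.258); e=onz("top",c(258,188),.258)
print("off",off,"pointer",a,b,an(a-b),"bar end",e, "mid",(a+e)/2)
g0=onz("top",c(305,322),.266);g1=onz("top",c(337,540),.266); print("grip",g0,g1,an(g0-g1),np.linalg.norm(g0-g1))
im=cv2.imread("pics/top0.png")
yaw=np.radians(an((P[0]-P[3])+(P[1]-P[2])));
def rim(uvs,z): 
    q=np.array([onz("top",u,z)[:2] for u in uvs]); A=np.c_[2*q,np.ones(len(q))]; s=np.linalg.lstsq(A,(q**2).sum(1),rcond=None)[0]; return s[:2],np.sqrt(s[2]+s[:2]@s[:2])
print("kettle",rim([(250,166),(304,222),(361,166),(305,110)],.222)); print("bowl",rim([(360,172),(428,243),(499,172),(428,104)],.115))
E
```

```text
[[0.5644, 0.0649, 0.23], [0.5864, -0.1025, 0.23], [0.5273, -0.1101, 0.23], [0.5052, 0.0561, 0.23]]
97.5 0.16886500979521804
97.6 0.16768174315781384
8.4 0.05989503607639833
7.3 0.05957848911635673
centre [ 0.54584106 -0.0229065   0.23      ]
off [0.56426038 0.03047442 0.231     ] pointer [0.53943878 0.0478929  0.258     ] [0.53643005 0.02934654 0.258     ] 80.8 bar end [0.52977281 0.00586314 0.258     ] mid [0.53460579 0.02687802 0.258     ]
grip [ 0.48936299 -0.00758081  0.266     ] [ 0.42695459 -0.01582751  0.266     ] 7.5 0.06295091265482679
kettle (array([0.67373155, 0.0069045 ]), np.float64(0.08961189663980627))
bowl (array([ 0.69002627, -0.20969232]), np.float64(0.12590443410314509))
```

View pics/crop2.png

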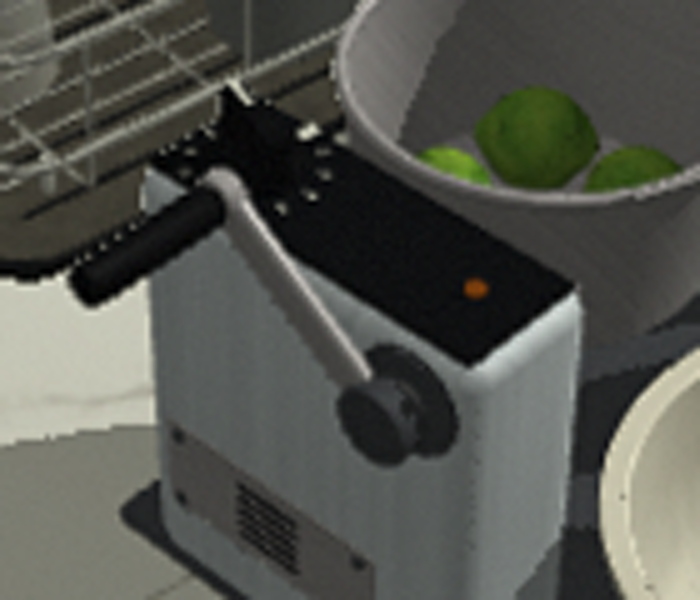

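Measured positions in world coordinates:
- **Stand:** yaw 7.6°
- **Dial axis:** about (0.535, 0.027), pointer at about 79° in world, so the dial is at about +1.25 rad
- **Crank grip:** (0.457, -0.013, 0.257)
- **Tilt axis point:** (0.4675, -0.094, 0.200)

I'll move over the dial first.

Request:
{"op": "step_arm", "data": {
  "moves": [
    [[-20,-15,-35],[0,0,-0.12],60],
    [[-55,-40,-60],[0,0,-0.24],60],
    [[-90,-63,-80],[0,0,-0.36],60],
    [[-124,-87,-95],[0,0,-0.48],60],
    [[-158,-111,-100],[0,0,-0.6],60],
    [[-192,-135,-100],[0,0,-0.72],60],
    [[-226,-159,-100],[0,0,-0.84],60],
    [[-260,-183,-100],[0,0,-0.96],60]
  ]
}}

```text
clock: 0.77
tcp_pos: [0.3733, 0.2908, 0.331]
orientation: [0.0, -0.251, 0.968, 0.0]
wrist_force: [2.0, -0.6, -0.0]
finger_gap: 0.0598
grip_force: 0.0
```

```bash
cat > d.py <<'E'
# usage: d.py x y z yaw_deg(of tool y) : shift in tool mm and rotvec from the measured pose
import sys, numpy as np
from scipy.spatial.transform import Rotation as R
from workcell import telemetry
s=telemetry.get_state(); q=np.array(s["orientation"]); r=R.from_quat(q[[1,2,3,0]]); a=list(map(float,sys.argv[1:]))
y=np.array([np.cos(np.radians(a[3])),np.sin(np.radians(a[3])),0]); z=np.array([0,0,-1.]); t=R.from_matrix(np.c_[np.cross(y,z),y,z])
print("shift",np.round(r.inv().apply(np.array(a[:3])-s["tcp_pos"])*1000,1),"rot",np.round((r.inv()*t).as_rotvec(),3))
print({k:np.round(s[k],3).tolist() for k in("clock","tcp_pos","joint_pos","wrist_force","finger_gap")})
E
python3 d.py .535 .027 .30 169
```

```text
shift [ -13.1 -309.1   31. ] rot [-0.     0.001 -0.871]
{'clock': 0.767, 'tcp_pos': [0.373, 0.291, 0.331], 'joint_pos': [0.492, 0.103, 0.024, 1.49, 0.0, -0.016], 'wrist_force': [1.961, -0.55, -0.022], 'finger_gap': 0.06}
```

Request:
{"op": "step_arm", "data": {
  "moves": [
    [[-2,-40,0],[0,0,-0.12],45],
    [[-3,-80,0],[0,0,-0.24],45],
    [[-5,-120,0],[0,0,-0.36],45],
    [[-7,-160,5],[0,0,-0.48],45],
    [[-8,-200,10],[0,0,-0.6],45],
    [[-10,-240,15],[0,0,-0.72],45],
    [[-12,-280,20],[0,0,-0.84],45],
    [[-13,-309,30],[0,0,-0.87],45]
  ]
}}

```text
clock: 1.43
tcp_pos: [0.5274, 0.0365, 0.3041]
orientation: [0.001, -0.636, 0.772, -0.0]
wrist_force: [2.4, 1.1, -0.3]
finger_gap: 0.045
grip_force: 0.0
```

```bash
python3 - <<'E'
from workcell import imaging; import cv2,numpy as np
p=imaging.camera_params("wrist"); im=imaging.read_camera("wrist"); cv2.imwrite("pics/w1.png",im[:,:,::-1]); np.savez("w1",K=p["camera_matrix"],T=p["pose"])
E
python3 d.py .535 .027 .24 169
```

```text
shift [ 2.4 -5.  60.6] rot [-0.    -0.004 -0.001]
{'clock': 1.483, 'tcp_pos': [0.531, 0.031, 0.301], 'joint_pos': [-0.092, 0.218, 0.088, 1.44, -0.004, -1.469], 'wrist_force': [4.158, -3.632, -1.588], 'finger_gap': 0.045}
```

View pics/w1.png

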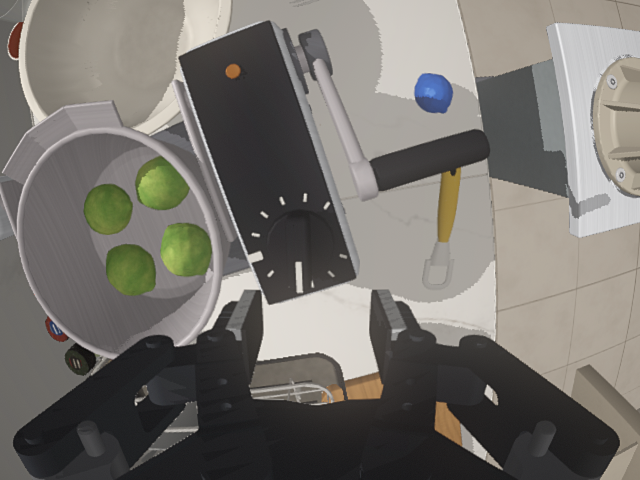

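The wrist picture shows the dial bar from (298,213) to (299,292), with the pointer end at (299,292). The off mark is at (257,257), the crank grip runs (375,180)–(485,145), and the limes are in the kettle at left.

```bash
python3 - <<'E'
import numpy as np
w=np.load("w1.npz");K,T=w["K"],w["T"]
def f(u,v,z):
    x=np.array([u-K[0,2],v-K[1,2]]);r=np.hypot(*x);t=r/K[0,0];d=np.r_[np.sin(t)*x/r,np.cos(t)];d=T[:3,:3]@(d*[1,-1,-1]);o=T[:3,3];return o+d*(z-o[2])/d[2]
an=lambda v:np.degrees(np.arctan2(v[1],v[0]))
a=f(299,292,.258);b=f(298,262,.258);e=f(300,212,.258);o=f(257,257,.231)
print("pointer",a,b,e,an(a-b),an(a-e),np.linalg.norm(a-e),"mid",(a+e)/2,"off",o,an(o-(a+e)/2))
g0=f(375,181,.257);g1=f(484,145,.257);print("grip",g0,g1,an(g0-g1),np.linalg.norm(g0-g1),(g0+g1)/2)
P=[f(*q,.23) for q in((181,60),(268,303),(356,277),(273,23))];print(an(P[1]-P[0]),an(P[2]-P[3]),np.mean(P,0))
E
```

```text
pointer [0.53925231 0.04651605 0.258     ] [0.53616287 0.02930323 0.258     ] [0.52957525 0.00283772 0.258     ] 79.82461473168269 77.5077383781463 0.04473747700304518 mid [0.53441378 0.02467689 0.258     ] off [0.56352017 0.02992758 0.231     ] 10.225980265205227
grip [ 0.488446   -0.00570901  0.257     ] [ 0.42492952 -0.01556584  0.257     ] 8.821108569592301 0.06427675469443346 [ 0.45668776 -0.01063743  0.257     ]
96.94713712506149 96.81090068161228 [ 0.54482345 -0.02242232  0.23      ]
```

Request:
{"op": "step_arm", "data": {
  "moves": [
    [[0,0,15],[0,0,0],45],
    [[1,0,30],[0,0,0],45],
    [[1,0,45],[0,0,0],40],
    [[1,0,52],[0,0,0],40],
    [[1,0,56],[0,0,0],40],
    [[1,0,60],[0,0,0],40]
  ],
  "grip_force": 30
}}

```text
clock: 1.98
tcp_pos: [0.5263, 0.0374, 0.2435]
orientation: [-0.0, -0.633, 0.774, 0.0]
wrist_force: [0.3, -0.2, 0.2]
finger_gap: 0.04
grip_force: 0.0
```

```bash
python3 d.py .5345 .026 .236 169
```

```text
shift [  9.5 -10.3   7.5] rot [ 0.     0.    -0.007]
{'clock': 1.983, 'tcp_pos': [0.526, 0.037, 0.244], 'joint_pos': [-0.081, 0.218, -0.051, 1.302, 0.0, -1.453], 'wrist_force': [0.272, -0.224, 0.159], 'finger_gap': 0.04}
```

Request:
{"op": "step_arm", "data": {
  "moves": [
    [[5,-5,0],[0,0,0],40],
    [[9.5,-10,0],[0,0,0],40],
    [[9.5,-10,2],[0,0,0],40],
    [[9.5,-10,4],[0,0,0],40],
    [[9.5,-10,6],[0,0,0],40],
    [[9.5,-10,6],[0,0,0],40]
  ],
  "grip_force": 30
}}

```text
clock: 2.48
tcp_pos: [0.5342, 0.0259, 0.2374]
orientation: [-0.0, -0.633, 0.774, 0.0]
wrist_force: [-0.9, -0.6, -0.0]
finger_gap: 0.0398
grip_force: 0.0
```

```bash
python3 d.py .5345 .026 .232 169
```

```text
shift [-0.2 -0.3  5.4] rot [ 0.001  0.    -0.007]
{'clock': 2.483, 'tcp_pos': [0.534, 0.026, 0.237], 'joint_pos': [-0.102, 0.234, -0.046, 1.292, 0.0, -1.474], 'wrist_force': [-0.872, -0.597, -0.03], 'finger_gap': 0.04}
```

Request:
{"op": "step_arm", "data": {
  "moves": [
    [[0,0,0],[0,0,0],25],
    [[0,0,0],[0,0,0],15],
    [[0,0,0],[0,0,0],8],
    [[0,0,0],[0,0,0],5],
    [[0,0,0],[0,0,0],5],
    [[0,0,0],[0,0,0],5]
  ],
  "grip_force": 30
}}

```text
clock: 2.98
tcp_pos: [0.535, 0.0257, 0.238]
orientation: [0.0, -0.633, 0.774, -0.001]
wrist_force: [3.4, -1.9, 0.2]
finger_gap: 0.0119
grip_force: 34.8
```

Request:
{"op": "step_arm", "data": {
  "moves": [
    [[0,0,0],[0,0,0.1],5],
    [[0,0,0],[0,0,0.21],5],
    [[0,0,0],[0,0,0.32],5],
    [[0,0,0],[0,0,0.43],5],
    [[0,0,0],[0,0,0.54],5],
    [[0,0,0],[0,0,0.65],5],
    [[0,0,0],[0,0,0.76],5],
    [[0,0,0],[0,0,0.87],5]
  ]
}}

```text
clock: 3.65
tcp_pos: [0.5347, 0.026, 0.2381]
orientation: [0.001, -0.246, 0.969, 0.0]
wrist_force: [2.6, -0.6, -0.1]
finger_gap: 0.0123
grip_force: 34.9
```

Request:
{"op": "step_arm", "data": {
  "moves": [
    [[0,0,0],[0,0,0.1],5],
    [[0,0,0],[0,0,0.2],5],
    [[0,0,0],[0,0,0.3],5],
    [[0,0,0],[0,0,0.373],5],
    [[0,0,0],[0,0,0.373],5],
    [[0,0,0],[0,0,0.373],5]
  ]
}}

```text
clock: 4.15
tcp_pos: [0.5346, 0.0262, 0.238]
orientation: [0.0, -0.066, 0.998, 0.0]
wrist_force: [1.5, 0.3, 2.2]
finger_gap: 0.0125
grip_force: 34.9
```

```bash
python3 d.py .5345 .026 .30 97.4
```

```text
shift [  0.1  -0.1 -62. ] rot [0.001 0.001 0.002]
{'clock': 4.15, 'tcp_pos': [0.535, 0.026, 0.238], 'joint_pos': [-0.102, 0.233, -0.045, 1.292, 0.001, -0.233], 'wrist_force': [1.538, 0.304, 2.173], 'finger_gap': 0.013}
```

Request:
{"op": "step_arm", "data": {
  "moves": [
    [[0,0,0],[0,0,0],20],
    [[0,0,0],[0,0,0],40],
    [[0,0,0],[0,0,0],40],
    [[0,0,-30],[0,0,0],40],
    [[0,0,-65],[0,0,0],40],
    [[20,0,-70],[0,0,0],50],
    [[45,0,-70],[0,0,0],50],
    [[60,0,-70],[0,0,0],50]
  ],
  "grip_force": 50
}}

```text
clock: 4.82
tcp_pos: [0.4733, 0.0181, 0.3084]
orientation: [-0.0, -0.065, 0.998, -0.0]
wrist_force: [0.2, -0.4, 0.6]
finger_gap: 0.05
grip_force: 0.0
```

```bash
python3 - <<'E'
from workcell import imaging; import cv2,numpy as np
p=imaging.camera_params("wrist"); im=imaging.read_camera("wrist"); cv2.imwrite("pics/w2.png",im[:,:,::-1]); np.savez("w2",K=p["camera_matrix"],T=p["pose"])
E
python3 d.py .457 -.012 .238 97.4
```

```text
shift [ 17.5 -28.1  70.4] rot [ 0.    -0.002  0.   ]
{'clock': 4.867, 'tcp_pos': [0.471, 0.018, 0.308], 'joint_pos': [-0.132, 0.101, -0.034, 1.438, -0.0, -0.261], 'wrist_force': [-3.716, 0.992, 0.384], 'finger_gap': 0.05}
```

View pics/w2.png

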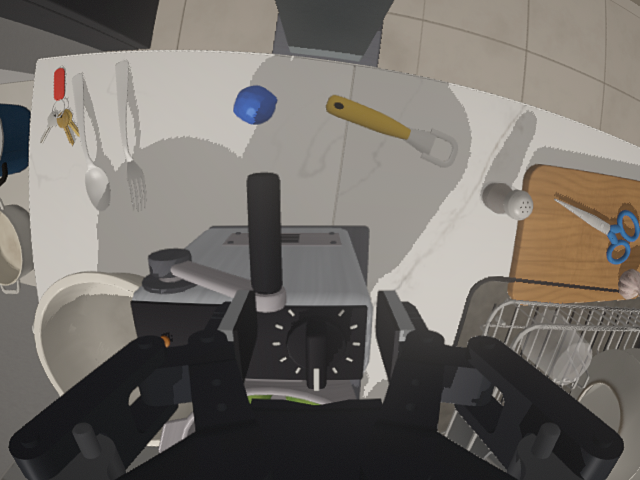

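The wrist view shows the dial pointer, (317,368)–(317,388), facing the far side along the stand's x axis. The crank grip bar runs (263,175)–(270,290).

```bash
python3 - <<'E'
import numpy as np
w=np.load("w2.npz");K,T=w["K"],w["T"]
def f(u,v,z):
    x=np.array([u-K[0,2],v-K[1,2]]);r=np.hypot(*x);t=r/K[0,0];d=np.r_[np.sin(t)*x/r,np.cos(t)];d=T[:3,:3]@(d*[1,-1,-1]);o=T[:3,3];return o+d*(z-o[2])/d[2]
an=lambda v:np.degrees(np.arctan2(v[1],v[0]))
a=f(317,389,.258);b=f(317,368,.258);print("pointer",an(a-b))
g0=f(267,288,.257);g1=f(263,178,.257);print("grip",g0,g1,an(g0-g1))
E
```

```text
pointer 7.489185446061873
grip [ 0.48944678 -0.00842539  0.257     ] [ 0.42792211 -0.016482    0.257     ] 7.46038604234803
```

Request:
{"op": "step_arm", "data": {
  "moves": [
    [[8,-14,0],[0,0,0],50],
    [[16,-28,0],[0,0,0],50],
    [[16,-28,0],[0,0,0],50],
    [[16,-28,25],[0,0,0],50],
    [[16,-28,50],[0,0,0],50],
    [[16,-28,60],[0,0,0],50],
    [[16,-28,69],[0,0,0],50],
    [[16,-28,69],[0,0,0],50]
  ],
  "grip_force": 50
}}

```text
clock: 5.53
tcp_pos: [0.4618, -0.0112, 0.2371]
orientation: [-0.002, -0.065, 0.998, 0.001]
wrist_force: [-0.4, -0.2, -0.3]
finger_gap: 0.05
grip_force: 0.0
```

Request:
{"op": "step_arm", "data": {
  "moves": [
    [[4,-1,0],[0,0,0],30],
    [[4,-1,0],[0,0,0],20],
    [[4,-1,0],[0,0,0],12],
    [[4,-1,0],[0,0,0],12],
    [[4,-1,0],[0,0,0],12]
  ],
  "grip_force": 50
}}

```text
clock: 5.95
tcp_pos: [0.459, -0.012, 0.2401]
orientation: [0.001, -0.065, 0.998, 0.001]
wrist_force: [-2.0, 5.7, 2.5]
finger_gap: 0.0166
grip_force: 48.7
```

```bash
python3 d.py .457 -.012 .238 97.4; python3 - <<'E'
import numpy as np
for d in np.arange(0,113,8):
    t=np.radians(55-d); print(d, round(100*np.sin(t)-81.9), round(-(100*np.cos(t)-57.4)))
E
```

```text
shift [2.  0.2 2.1] rot [0.002 0.002 0.001]
{'clock': 5.95, 'tcp_pos': [0.459, -0.012, 0.24], 'joint_pos': [-0.203, 0.085, -0.218, 1.267, 0.003, -0.333], 'wrist_force': [-1.97, 5.66, 2.484], 'finger_gap': 0.017}
0 0 0
8 -9 -11
16 -19 -20
24 -30 -28
32 -43 -35
40 -56 -39
48 -70 -42
56 -84 -43
64 -98 -41
72 -111 -38
80 -124 -33
88 -136 -26
96 -148 -18
104 -157 -8
112 -166 3
```

Request:
{"op": "step_arm", "data": {
  "moves": [
    [[0,-2,-3],[0,0,0],12],
    [[0,-5,-6],[0,0,0],12],
    [[0,-9,-11],[0,0,0],12],
    [[0,-14,-16],[0,0,0],12],
    [[0,-19,-20],[0,0,0],12],
    [[0,-24,-24],[0,0,0],12],
    [[0,-30,-28],[0,0,0],12],
    [[0,-30,-28],[0,0,0],12]
  ]
}}

```text
clock: 6.62
tcp_pos: [0.4624, -0.0384, 0.269]
orientation: [0.001, -0.066, 0.998, 0.005]
wrist_force: [-4.4, 17.2, 11.4]
finger_gap: 0.016
grip_force: 49.4
```

```bash
python3 d.py .4675 -.094 .281 97.4
```

```text
shift [  2.2 -55.6 -12.6] rot [0.01  0.004 0.002]
{'clock': 6.617, 'tcp_pos': [0.462, -0.038, 0.269], 'joint_pos': [-0.263, 0.088, -0.144, 1.339, 0.011, -0.395], 'wrist_force': [-4.418, 17.237, 11.36], 'finger_gap': 0.016}
```

Request:
{"op": "step_arm", "data": {
  "moves": [
    [[0,-6,-5],[0,0,0],12],
    [[0,-12,-9],[0,0,0],12],
    [[0,-18,-12],[0,0,0],12],
    [[0,-25,-14],[0,0,0],12],
    [[0,-32,-15],[0,0,0],12],
    [[0,-39,-16],[0,0,0],12],
    [[0,-46,-17],[0,0,0],12],
    [[0,-53,-17],[0,0,0],12]
  ]
}}

```text
clock: 7.28
tcp_pos: [0.4694, -0.092, 0.2872]
orientation: [0.002, -0.066, 0.998, 0.003]
wrist_force: [-1.3, 9.5, -1.3]
finger_gap: 0.0163
grip_force: 50.2
```

```bash
python3 d.py .4675 -.094 .281 97.4
```

```text
shift [ 2.2 -1.8  6.2] rot [0.006 0.005 0.002]
{'clock': 7.283, 'tcp_pos': [0.469, -0.092, 0.287], 'joint_pos': [-0.366, 0.112, -0.073, 1.384, 0.008, -0.498], 'wrist_force': [-1.321, 9.541, -1.295], 'finger_gap': 0.016}
```

Request:
{"op": "step_arm", "data": {
  "moves": [
    [[0,-6,0],[0,0,0],12],
    [[0,-12,1],[0,0,0],12],
    [[0,-18,3],[0,0,0],12],
    [[0,-24,5],[0,0,0],12],
    [[0,-30,7],[0,0,0],12],
    [[0,-36,9],[0,0,0],12],
    [[0,-42,12],[0,0,0],12],
    [[0,-46,14],[0,0,0],12]
  ]
}}

```text
clock: 7.95
tcp_pos: [0.4756, -0.1397, 0.2718]
orientation: [0.002, -0.065, 0.998, 0.001]
wrist_force: [-2.1, 8.2, 9.0]
finger_gap: 0.0163
grip_force: 56.2
```

```bash
python3 d.py .4675 -.094 .281 97.4
```

```text
shift [ 2.1 46.4 -9.1] rot [0.003 0.003 0.001]
{'clock': 7.95, 'tcp_pos': [0.476, -0.14, 0.272], 'joint_pos': [-0.45, 0.148, -0.068, 1.353, 0.004, -0.58], 'wrist_force': [-2.051, 8.247, 8.954], 'finger_gap': 0.016}
```

Request:
{"op": "step_arm", "data": {
  "moves": [
    [[0,-3,2],[0,0,0],12],
    [[0,-6,4],[0,0,0],12],
    [[0,-9,6],[0,0,0],12],
    [[0,-12,8],[0,0,0],12],
    [[0,-14,10],[0,0,0],12],
    [[0,-17,12],[0,0,0],12],
    [[0,-19,14],[0,0,0],12],
    [[0,-21,16],[0,0,0],12]
  ]
}}

```text
clock: 8.62
tcp_pos: [0.4782, -0.1599, 0.2553]
orientation: [0.001, -0.065, 0.998, 0.002]
wrist_force: [-2.1, 7.3, 9.1]
finger_gap: 0.0162
grip_force: 59.1
```

Request:
{"op": "step_arm", "data": {
  "moves": [
    [[0,-2,2],[0,0,0],12],
    [[0,-4,4],[0,0,0],12],
    [[0,-6,6],[0,0,0],12],
    [[0,-8,9],[0,0,0],12],
    [[0,-9,11],[0,0,0],12],
    [[0,-11,13],[0,0,0],12],
    [[0,-11,13],[0,0,0],12],
    [[0,-11,13],[0,0,0],12]
  ]
}}

```text
clock: 9.28
tcp_pos: [0.4797, -0.1716, 0.242]
orientation: [0.001, -0.065, 0.998, 0.001]
wrist_force: [-1.0, 6.0, 5.9]
finger_gap: 0.0162
grip_force: 59.6
```

```bash
python3 d.py .4675 -.094 .281 97.4; python3 - <<'E'
from workcell import imaging; import cv2,numpy as np
a=imaging.read_camera("top"); b=imaging.read_camera("scene")
cv2.imwrite("pics/m1.png",np.hstack([a[60:300,200:520],b[120:360,230:550]])[:,:,::-1])
E
```

```text
shift [  2.   78.6 -38.8] rot [0.002 0.002 0.   ]
{'clock': 9.283, 'tcp_pos': [0.48, -0.172, 0.242], 'joint_pos': [-0.503, 0.182, -0.099, 1.289, 0.003, -0.633], 'wrist_force': [-1.028, 5.984, 5.947], 'finger_gap': 0.016}
```

View pics/m1.png

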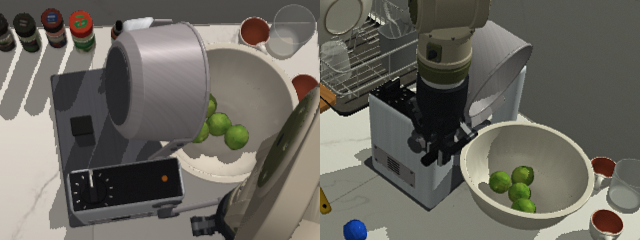

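All four limes are in the bowl: scene half (500,182), (523,173), (521,191), (523,205). The kettle is tipped over and the dial pointer is at off. Next I'll hold briefly, then swing back.

Request:
{"op": "step_arm", "data": {
  "moves": [
    [[0,0,0],[0,0,0],12],
    [[0,2,-3],[0,0,0],12],
    [[0,5,-6],[0,0,0],12],
    [[0,9,-11],[0,0,0],12],
    [[0,14,-16],[0,0,0],12],
    [[0,19,-20],[0,0,0],12],
    [[0,24,-25],[0,0,0],12],
    [[0,30,-30],[0,0,0],12]
  ]
}}

```text
clock: 10.05
tcp_pos: [0.4758, -0.1424, 0.2706]
orientation: [0.0, -0.065, 0.998, 0.001]
wrist_force: [4.2, 0.3, -10.0]
finger_gap: 0.0163
grip_force: 54.1
```

Request:
{"op": "step_arm", "data": {
  "moves": [
    [[0,6,-5],[0,0,0],12],
    [[0,12,-9],[0,0,0],12],
    [[0,18,-11],[0,0,0],12],
    [[0,25,-13],[0,0,0],12],
    [[0,32,-15],[0,0,0],12],
    [[0,39,-16],[0,0,0],12],
    [[0,46,-16],[0,0,0],12],
    [[0,50,-16],[0,0,0],12]
  ]
}}

```text
clock: 10.72
tcp_pos: [0.4696, -0.0938, 0.288]
orientation: [0.001, -0.064, 0.998, -0.001]
wrist_force: [3.1, -3.8, -4.1]
finger_gap: 0.016
grip_force: 49.3
```

```bash
python3 d.py .4675 -.094 .285 97.4
```

```text
shift [2.1 0.1 3. ] rot [-0.003  0.002 -0.   ]
{'clock': 10.717, 'tcp_pos': [0.47, -0.094, 0.288], 'joint_pos': [-0.364, 0.113, -0.07, 1.385, -0.002, -0.493], 'wrist_force': [3.098, -3.829, -4.095], 'finger_gap': 0.016}
```

Request:
{"op": "step_arm", "data": {
  "moves": [
    [[0,7,0],[0,0,0],12],
    [[0,14,1],[0,0,0],12],
    [[0,21,3],[0,0,0],12],
    [[0,28,4],[0,0,0],12],
    [[0,35,7],[0,0,0],12],
    [[0,42,10],[0,0,0],12],
    [[0,48,13],[0,0,0],12],
    [[0,54,17],[0,0,0],12]
  ]
}}

```text
clock: 11.38
tcp_pos: [0.4627, -0.0397, 0.2709]
orientation: [0.001, -0.064, 0.998, -0.001]
wrist_force: [2.3, -1.6, 6.7]
finger_gap: 0.016
grip_force: 53.3
```

Request:
{"op": "step_arm", "data": {
  "moves": [
    [[0,5,4],[0,0,0],12],
    [[0,10,8],[0,0,0],12],
    [[0,15,12],[0,0,0],12],
    [[0,19,17],[0,0,0],12],
    [[0,23,22],[0,0,0],12],
    [[0,26,27],[0,0,0],12],
    [[0,28,30],[0,0,0],12],
    [[0,29,32],[0,0,0],12]
  ]
}}

```text
clock: 12.05
tcp_pos: [0.4592, -0.0119, 0.2402]
orientation: [0.002, -0.064, 0.998, -0.002]
wrist_force: [-5.7, -6.2, 33.9]
finger_gap: 0.0161
grip_force: 60.8
```

```bash
python3 d.py .459 -.012 .24 97.4
```

```text
shift [ 0.2 -0.   0.2] rot [-0.004  0.003 -0.   ]
{'clock': 12.05, 'tcp_pos': [0.459, -0.012, 0.24], 'joint_pos': [-0.199, 0.083, -0.219, 1.264, -0.002, -0.328], 'wrist_force': [-5.746, -6.205, 33.907], 'finger_gap': 0.016}
```

It is back on the rest, with the force rising there. I'll ease off, release and retreat.

Request:
{"op": "step_arm", "data": {
  "moves": [
    [[0,0,-1],[0,0,0],12],
    [[0,0,-1],[0,0,0],30],
    [[0,0,-1],[0,0,0],50],
    [[0,0,-1],[0,0,0],50],
    [[0,0,-25],[0,0,0],50],
    [[0,0,-60],[0,0,0],50],
    [[0,0,-95],[0,0,0],50],
    [[35,0,-110],[0,0,0],50]
  ]
}}

```text
clock: 12.72
tcp_pos: [0.4282, -0.0159, 0.3494]
orientation: [0.002, -0.065, 0.998, 0.0]
wrist_force: [0.1, -0.2, 0.8]
finger_gap: 0.05
grip_force: 0.0
```

Request:
{"op": "step_arm", "data": {
  "moves": [
    [[30,30,0],[0,0,0],50],
    [[40,65,0],[0,0,0],50],
    [[40,100,0],[0,0,0],50],
    [[40,140,0],[0,0,0],50],
    [[40,180,0],[0,0,0],50],
    [[40,200,0],[0,0,0],50],
    [[40,200,0],[0,0,0],50],
    [[40,200,0],[0,0,0],50]
  ]
}}

```text
clock: 13.38
tcp_pos: [0.3572, 0.1784, 0.3467]
orientation: [-0.001, -0.066, 0.998, -0.0]
wrist_force: [0.7, 0.1, 0.6]
finger_gap: 0.0495
grip_force: 0.0
```

```bash
python3 - <<'E'
from workcell import imaging; import cv2,numpy as np
a=imaging.read_camera("top"); b=imaging.read_camera("scene")
cv2.imwrite("pics/e1.png",np.hstack([a[80:340,220:520],b[150:360,250:550].repeat(1,0) if 0 else b[120:380,250:550]])[:,:,::-1])
from h import *
a0=cv2.imread("pics/top0.png").astype(int)[:,:,::-1]
def crank(im): # dark grip pixels
    m=(im[282:325,300:335].max(2)<45); y,x=np.nonzero(m); return len(x),x.mean()+300,y.mean()+282
print(crank(a0),crank(a.astype(int)))
rim=[(360,172),(428,243),(499,172),(428,104)]; print(np.abs(a0-a)[100:245,360:500].max(2).mean())
E
```

```text
(481, np.float64(318.8877338877339), np.float64(302.3950103950104)) (480, np.float64(318.87916666666666), np.float64(302.41875))
11.8164039408867
```

View pics/e1.png

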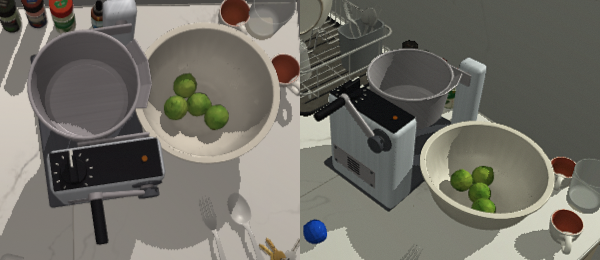

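The kettle is empty and upright, with the crank grip at its starting pixel (318.9,302.4). The four limes are in the bowl around (195,100) in the top half, the bowl hasn't moved, and the dial pointer is at off at (71,155).

```bash
python3 -c "
from workcell import env; print(env.hand_in())"
```

```text
the job is handed in; nothing more can be done
None
```

I turned the dial to off, tipped all four limes into the bowl, set the empty kettle back upright on its rest with the bowl in place, and handed the job in at about 13.5 s; no verdict came back.

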